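# Start the balance adjustment: shut the draught cover, long-press the yellow key

## Task

Start the balance's adjustment, its weight already being on the pan: put the fingertips behind the blue catch and, without gripping it, gently push the glass draught cover towards the keys until it is fully shut. Only then press the yellow key gently right down, keep it down for at least two seconds, let it come up and withdraw. Press no other key, do not touch the weight on the pan or the weight case, and leave the jar, scoop and forks where they lie.

Things in the scene. Friction and masses are not known exactly. Their poses are not given: they have to be found in the camera images.
- balance: white balance, fixed, 310 mm (x) by 215 mm (y). Origin on the table; its x points from the keys to the back, y to the left seen from the robot. Sloping key panel (8 degrees, lower in front) at x -0.175 to -0.075, surface 50 to 65 mm high. Behind it a glass draught shield, 180 mm square, x -0.065 to 0.115, 70 to 180 mm high, open on top under its cover; side rails up to 186 mm
- cover (a joint): flat glass cover, 180 by 180 by 4 mm, grey front edge, sliding on top of the draught shield along the balance's x. Value in m: 0 fully shut (at its front stop), larger slid back and open, at most 0.10; starts 0.04 to 0.08. Slides with 1 to 2 N, stays where it is left. Top face 184 mm above the table
- catch (a point): top edge, middle, of the rear face of the blue finger catch on the cover, 202 mm above the table; moves with the cover. Catch 70 mm wide (y); its upright face (cover_c1) looks to the back (+x of the balance), rises 18 mm over the cover; in front a ramp (cover_c2) slopes 26 mm down to it; push it towards -x. Cover shut: it lies at x -0.030 of the balance
- key_adjust (a joint): the yellow adjustment key, third of four from the left as seen from the robot, 16 mm (x) by 22 mm (y) (its solid: key_adjust_c0), standing 8 mm proud of the panel. Value in m: 0 up, grows as it is pressed; travel 4 mm, springs back, 1.5 N to start and 3.5 N fully down
- key_adjust_top (a point): centre of the yellow key's top face (key up), 62 mm above the table; moves down with the key. 83 mm in front of the draught shield's front glass. The keys lie in a row along the balance's y, 45 mm apart
- key_power (a joint): red key, first from the left as seen from the robot, same size; m, 0 up; travel 4 mm, springs back, 1.5 N to start and 3.5 N fully down
- key_print (a joint): green key, second from the left, left neighbour of the yellow one; m, 0 up; travel 4 mm, springs back, 1.5 N to start and 3.5 N fully down
- key_tare (a joint): white key, fourth from the left, right neighbour of the yellow one; m, 0 up; travel 4 mm, springs back, 1.5 N to start and 3.5 N fully down
- bell_weight: squat stainless bell-shaped 500 g weight with a knob, 51 mm diameter, 56 mm high, standing loose on the round pan (80 mm above the table) inside the draught shield, its top 136 mm above the table; origin at the centre of its underside
- case: fixed mahogany weight case, 130 mm (x) by 250 mm (y) by 60 mm, with small steel weights in blue felt and its lid propped open at the back up to about 195 mm high; origin under the centre of the box. To the left or right of the balance
- jar: small glass desiccator jar with knobbed lid, 120 mm diameter, 145 mm high, loose, 0.7 kg; origin at the centre of its underside. On the other side of the balance from the case
- scoop: white plastic weighing scoop, about 140 mm long, 57 mm wide, 23 mm high, loose on the table; origin under its middle, handle towards its -x
- fork_large: steel weight lifting fork, 200 mm long, 12 mm high, lying loose along its x; origin under its middle
- fork_small: smaller steel weight lifting fork, 170 mm long, 12 mm high, lying loose along its x; origin under its middle

How it is judged:
On the way, in this order (a step that is already met when the one before it is completed fails the run):
1. the draught cover is fully shut (value of joint cover below 0.004 m), for 0.2 s.
2. with the cover shut, the yellow key is pressed at least 2.5 mm and kept there for 1.8 s (value of joint key_adjust above 0.0025 m and value of joint cover below 0.004 m), for 1.8 s.
3. the yellow key has come up again (value of joint key_adjust below 0.0008 m), for 0.1 s.
At the end, for the whole second after the job is handed in: The cover is within 4 mm of fully shut, the yellow key has been long-pressed and all four keys are up (within 0.8 mm), the weight stands upright on the pan within 4 mm of where it stood, and jar, scoop and forks lie within 10 mm of where they were (value of joint cover below 0.004 m and value of joint each of key_adjust, key_power, key_print, key_tare below 0.0008 m and distance of bell_weight from where it was at the start of the episode below 0.004 m and angle between bell_weight's own z axis and vertical below 0.1 rad and distance of each of scoop, jar, fork_large, fork_small from where it was at the start of the episode below 0.01 m); the robot touches nothing.
It fails at once if another key was pressed (more than 1.2 mm), or the yellow key was pressed (more than 2 mm) while the cover stood open (more than 6 mm) (value of joint any of key_power, key_print, key_tare above 0.0012 m or (value of joint key_adjust above 0.002 m and value of joint cover above 0.006 m)).
It fails at once if the yellow key was pressed with more than 25 N, or the balance or its cover pushed with more than 35 N (contact force between the fingers and key_adjust_c0 above 25 N or contact force between any of the fingers, the arm and balance above 35 N).
It fails at once if the catch was gripped (fingers pressing on its face and its ramp at once, 2 N each) (contact force between the fingers and cover_c1 above 2 N and contact force between the fingers and cover_c2 above 2 N).
It fails at once if the weight was touched (over 0.3 N), lifted or shifted by 4 mm, or the weight case was touched (over 1 N) ((contact force between any of the fingers, the arm and bell_weight above 0.3 N or distance of bell_weight from where it was at the start of the episode above 0.004 m) or contact force between any of the fingers, the arm and case above 1 N).
It fails at once if the jar, the scoop or a fork was moved or lifted by more than 10 mm (distance of any of scoop, jar, fork_large, fork_small from where it was at the start of the episode above 0.01 m).
It also fails if it takes over 56 s, if anything falls off the work surface, if the arm or the gripper's body presses on something with over 40 N, if the wrist force passes 120 N, or if a joint passes its speed limit or range.

## Robot

A 6-joint arm with a two-finger parallel gripper is mounted at the origin on the work surface. World frame = base frame: x ahead of the robot, y to its left, z up, the work surface at z = 0. Lengths are in m, angles in rad, forces in N, time in s.
With the tool pointing down it reaches from about 0.375 to 0.975 m from the base axis. Payload 3.8 kg.
Tool frame: the origin (TCP) lies at the centre of the arm's flange, where the gripper is bolted on; the fingertips stand 173 mm ahead of it and the grasp point (between the pads) lies 155 mm ahead of it (bot.tip_reach is the distance from the TCP to the fingertips, in m); z points along the fingers, y is the line along which they close (so a half turn about z gives the same grasp; the last joint's range is limited). The gripper opens to 85 mm and grips with 20 to 120 N. Pads are 22 mm wide; open, the fingers measure 114 mm over their backs; the gripper's body (76 mm by 85 mm) begins 54 mm behind the grasp point. The pads swing forward as they close: fully open they stand 13 mm farther back than shut.
Start: joints at [-1.292, 0.264, 1.604, -0, 1.274, -0.037], TCP at [0.21, -0.642, 0.405] pointing down, gripper open.
Joint ranges: [-2.63, 2.63], [-0.94, 2.18], [0.31, 2.57], [-1.31, 4.45], [0, 2.66], [-2.55, 2.55]. Speed limits (rad/s): [2.57, 2.57, 3.14, 3.14, 3.14, 3.14].

## Interface

Orientations are given as a rotation vector (axis times angle).
In Python, from workcell import bot gives the robot as it stands.
- The arm moves only by the tool drive_tool, never from a script. Its arguments are lists of equal length, an entry for each row: "claw": the finger opening in mm, from 0 to 85.4; "slide": the shift along the world's x, y, z each as a share of 0.5 m, from -1 to 1, a list of three; "yaw": the turn about the world's z as a share of 180 degrees, from -1 to 1. A call has 1 to 8 rows; each row is the pose to reach, as a shift and turn from the pose commanded when the call began, turning the shorter way round; what a row does not reach only later rows make up. A row lasts 1/12 s, in which the tool goes at most 41.7 mm and 7.16 degrees, less where a joint would pass 70% of its speed; a pose out of reach is approached as far as the arm can. A call with a number of a shift or a turn outside -1 to 1 is refused whole. A call with a gripper value outside its range is refused whole. The fingers move at their own pace and stop on an object; "newtons" is the grip in N (left out, the last holds). Time passes only in rows, so rows that repeat a pose let the fingers close. It gives the time, the measured TCP pose, the force, the opening and the grip force at its end, in the units of the state.
- bot.read_state(): the state, without advancing time (a new reading comes with each control period).
- bot.read_camera(name): name is "side" or "top" or "wrist"; returns a dict with "color" (384x512x3 uint8, red, green, blue), "depth" (384x512 float32, m along the optical axis (not along the pixel's ray), 0 where there is no reading), "mtx" (3x3 intrinsics, pixels), "eye" and "rotation" of the camera in the world. Camera axes: x right, y up, looking along -z (the intrinsics and any distortion apply to the point x, -y, -z); pixel columns grow to the right and rows downward; lengths in m; the calibration is good to about 2 mm. A picture is of the moment at which its call begins.
- bot.finish_job(): hands the job in; it is judged then, once.
The state is a dict: "time": time; "q": joint angles; "joint_vel": joint speeds; "joint_torque": joint torques, N m; "tool_pos": TCP position; "tcp_rot": TCP orientation; "wrist_force": force on the tool from outside, world axes, zero at the start; "torque": the same for the moment, N m; "width": opening from 0.0 (shut) to 1.0 (fully open); "grip_force": force on a finger pad.
Only numpy, scipy, OpenCV 4.12 (cv2) and the standard library are available. Lean on these libraries where they do the work, as an engineer would, in place of code of your own. Each camera call takes 0.05 s, during which the arm holds its last target. There are 200 camera calls.

## Working session

There is one attempt and no reset: what is moved stays moved. The work goes in short steps, Python scripts to look and compute and a tool call to move; the robot and the scene stay as the last step left them, time stands still between calls to the robot, and variables do not carry over. Pictures are saved under pics/ and viewed, at most 10 in all, crops included, and the job is handed in when it is done.

Besides the shell and the picture viewer there is one more tool, called after ">>>" by a JSON object that holds its "name" and its "arguments". drive_tool: Moves the arm, as the interface text tells. Shift numbers are shares of 0.5 m and turn numbers shares of 180 degrees, none past 1 either way. Its arguments: {"type":"object","properties":{"claw":{"type":"array","items":{"type":"number"}},"slide":{"type":"array","items":{"type":"array","items":{"type":"number"}}},"yaw":{"type":"array","items":{"type":"number"}},"newtons":{"type":"number"}},"required":["claw","slide","yaw"]}

```bash
mkdir -p pics; cat > h.py <<'E'
from workcell import bot
import numpy as np, cv2
def pts(c):
    d=c["depth"];K=np.array(c["mtx"]);v,u=np.mgrid[:d.shape[0],:d.shape[1]]
    p=np.stack([(u-K[0,2])/K[0,0]*d,-(v-K[1,2])/K[1,1]*d,-d],-1)
    return p@np.array(c["rotation"]).T+np.array(c["eye"])
def ray(c,u,v,z):
    K=np.array(c["mtx"]);d=np.array(c["rotation"])@np.array([(u-K[0,2])/K[0,0],-(v-K[1,2])/K[1,1],-1])
    e=np.array(c["eye"]);return e+d*(z-e[2])/d[2]
E
python3 - <<'E'
from h import *
import pickle
C={n:bot.read_camera(n) for n in("top","side")}
pickle.dump(C,open("c0.pkl","wb"))
for n,c in C.items():
    print(n,[k for k in c],np.round(c["mtx"],1).tolist(),c["eye"],np.round(c["rotation"],2).tolist())
    cv2.imwrite(f"pics/{n}0.png",c["color"][...,::-1])
print(bot.read_state())
E
```

```text
top ['color', 'depth', 'mtx', 'eye', 'rotation'] [[354.1, 0.0, 249.7], [0.0, 354.1, 189.0], [0.0, 0.0, 1.0]] [0.28335215 0.00368372 1.25573863] [0.13, -0.1, -1.6]
side ['color', 'depth', 'mtx', 'eye', 'rotation'] [[470.4, 0.0, 256.2], [0.0, 470.4, 180.7], [0.0, 0.0, 1.0]] [-0.18422819 -1.06384475  1.02164111] [0.94, -0.25, -0.53]
{'time': 0.1, 'q': array([-1.29191592e+00,  2.64683784e-01,  1.60530950e+00,  7.83355861e-07,
        1.27372710e+00, -3.68932992e-02]), 'joint_vel': array([-1.31099614e-03, -4.43457736e-05, -3.08421827e-03, -9.10636613e-04,
        1.55493765e-03, -2.25774324e-03]), 'joint_torque': array([ 3.85872727e-04, -5.16707540e+01, -3.68589056e+01,  5.21863939e-06,
        6.22269479e-03, -5.82118673e-05]), 'tool_pos': array([ 0.20953248, -0.64130063,  0.40344322]), 'tcp_rot': array([-3.10043075e+00, -4.93625464e-01,  4.01964529e-04]), 'wrist_force': array([-0.93863864,  0.00896943, -0.4157745 ]), 'torque': array([ 0.00450186, -0.04985718,  0.00171888]), 'grip_force': 0.0, 'width': 0.9999658152875004}
```

```bash
sed -i 's/np.array(c\["rotation"\])/cv2.Rodrigues(np.array(c["rotation"],float))[0]/' h.py
python3 - <<'E'
from h import *
import pickle
C=pickle.load(open("c0.pkl","rb"))
for n,c in C.items():
    h=cv2.cvtColor(c["color"],cv2.COLOR_RGB2HSV);P=pts(c)
    for k,lo,hi in(("blue",100,125),("yellow",22,34),("green",45,85),("red",0,8)):
        m=cv2.inRange(h,(lo,110,60),(hi,255,255))
        N,L,S,X=cv2.connectedComponentsWithStats(m)
        for i in range(1,N):
            if S[i,4]>15:
                q=P[L==i];print(n,k,S[i],X[i].round(1),np.median(q,0).round(4),q[:,2].max().round(4))
E
```

```text
top blue [ 189   59   61   28 1062] [218.8  73.2] [0.8743 0.1193 0.0759] 1.2557
top blue [ 360  123   69   40 1091] [397.5 140.9] [ 0.6209 -0.5047  0.0465] 1.2557
top blue [235 131  23  16 214] [245.8 138.2] [0.6022 0.0263 0.1948] 1.2557
top yellow [265 189   8   7  38] [268.4 192.2] [ 0.4504 -0.0411  0.0618] 0.069
top green [253 194   7   6  30] [255.9 196.4] [4.378e-01 3.000e-04 6.200e-02] 0.0685
top red [395  88  43  12 154] [418.2  93.8] [ 0.7316 -0.5197  0.1848] 1.2557
top red [362  97  34  13 176] [378.1 103. ] [ 0.706  -0.3919  0.1856] 1.2557
top red [361 156  10  12  23] [364.  162.7] [ 0.5389 -0.3705  0.0608] 0.0657
top red [240 198   7   6  29] [243.3 200.3] [0.4255 0.0444 0.0631] 0.0701
side blue [   0    0   81   37 1740] [31.8 12.8] [0.1859 2.0966 0.2537] 1.0216
side blue [ 188    0  137   86 7023] [273.1  32.1] [ 1.7556  2.0909 -0.0283] 1.0216
side blue [317 133  14   5  41] [323.  135.3] [0.9108 0.2026 0.0748] 0.0792
side blue [326 144  33  21 343] [343.  157.1] [0.8705 0.0361 0.0734] 0.6191
side blue [276 147  21  12 142] [286.3 152.4] [0.5976 0.0141 0.1934] 0.6099
si
[... 241 characters left out ...]
ide yellow [256 207   8   6  32] [259.8 209.8] [ 0.4489 -0.0466  0.0608] 1.0216
side green [247 202   6   5  23] [249.3 204.2] [ 0.4368 -0.0012  0.0612] 0.0645
side red [237 197   6   5  20] [239.6 199.2] [0.4235 0.0376 0.0607] 0.067
side red [384 200  36  20 177] [400.7 208.8] [ 0.7008 -0.3916  0.185 ] 0.1912
side red [426 220  44  25 263] [448.3 232.7] [ 0.7302 -0.5362  0.1847] 0.1907
side red [377 237  71  44 248] [412.7 258.3] [ 0.6874 -0.4766  0.0667] 0.0738
side red [350 241  23  18  46] [359.8 250.5] [ 0.5895 -0.3656  0.059 ] 0.0656
side red [349 263  30  20  92] [362.8 272.5] [ 0.5404 -0.4313  0.0583] 0.0646
side red [380 282  66  30 211] [419.7 297.3] [ 0.5791 -0.5939  0.0586] 0.064
```

View pics/top0.png

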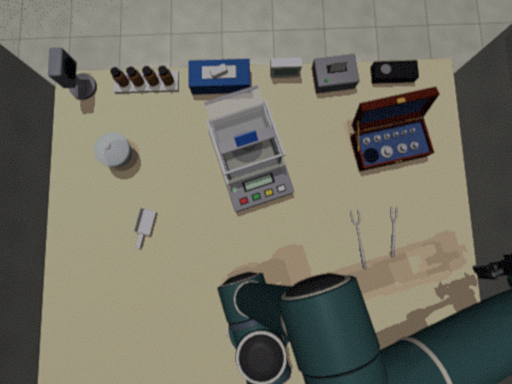

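View pics/side0.png

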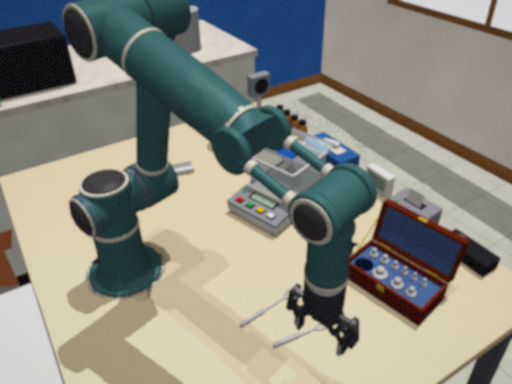

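The top view shows the balance around (250,150). Its keys run from red (243,200) to yellow (268,192), and the blue catch is at (246,138). The side view shows the gripper near the forks and case, with a clear path at height. The balance's yaw is about 16°.

>>> {"name": "drive_tool", "arguments": {"claw": [0, 0, 0, 0, 0, 0, 0, 0], "slide": [[0.02, 0.03, 0.08], [0.06, 0.1, 0.16], [0.12, 0.18, 0.16], [0.18, 0.26, 0.16], [0.22, 0.34, 0.16], [0.26, 0.42, 0.16], [0.3, 0.5, 0.16], [0.32, 0.56, 0.16]], "yaw": [0, 0, 0, 0, 0, 0, 0, 0]}}

```text
time: 0.77
tool_pos: [0.3591, -0.3856, 0.4841]
tcp_rot: [-3.102, -0.494, -0.0]
wrist_force: [1.0, -0.5, 0.9]
width: -0.001
grip_force: 0.0
```

>>> {"name": "drive_tool", "arguments": {"claw": [0, 0, 0, 0, 0, 0, 0, 0], "slide": [[0.04, 0.08, 0], [0.08, 0.16, 0], [0.12, 0.24, 0], [0.16, 0.32, 0], [0.2, 0.4, 0], [0.24, 0.48, 0], [0.28, 0.56, 0], [0.32, 0.6, 0]], "yaw": [0, 0, 0, 0, 0, 0, 0, 0]}}

```text
time: 1.43
tool_pos: [0.5137, -0.0909, 0.4845]
tcp_rot: [-3.102, -0.494, 0.001]
wrist_force: [0.8, -1.2, 0.0]
width: -0.002
grip_force: 0.0
```

```bash
cat > m.py <<'E'
from h import *
import sys
c=bot.read_camera("wrist");print(bot.read_state()["tool_pos"].round(4),bot.read_state()["tcp_rot"].round(3),np.round(c["eye"],3))
cv2.imwrite(f"pics/{sys.argv[1]}.png",c["color"][...,::-1])
h=cv2.cvtColor(c["color"],cv2.COLOR_RGB2HSV);P=pts(c)
for k,lo,hi in(("blue",100,125),("yellow",20,34),("green",45,85),("red",0,8)):
    m=cv2.inRange(h,(lo,110,60),(hi,255,255));N,L,S,X=cv2.connectedComponentsWithStats(m)
    for i in range(1,N):
        if S[i,4]>80:
            q=P[(L==i)&(c["depth"]>0)]
            if len(q)==0: continue
            print(k,S[i],X[i].round(1),np.median(q,0).round(4),np.percentile(q[:,2],97).round(4))
            ct=cv2.findContours((L==i).astype(np.uint8),0,2)[0][0];b=cv2.boxPoints(cv2.minAreaRect(ct))
            z=.202 if k=="blue" else .062
            print("   box",[ray(c,u,v,z)[:2].round(4).tolist() for u,v in b])
E
python3 m.py w1
```

```text
[ 0.5175 -0.0861  0.4842] [-3.096 -0.5   -0.007] [ 0.589 -0.067  0.453]
blue [  82    0  109   44 4243] [138.6  20.5] [0.6005 0.024  0.1927] 0.1997
   box [[0.6007, 0.0594], [0.623, -0.009], [0.5974, -0.0156], [0.5743, 0.0553]]
blue [503 117   9  25  86] [508.2 130.4] [ 0.6274 -0.3747  0.0448] 0.0466
   box [[0.6046, -0.2564], [0.622, -0.2527], [0.6221, -0.2567], [0.6046, -0.2605]]
blue [494 144  18  22 190] [504.2 153.8] [ 0.6005 -0.3848  0.0449] 0.0466
   box [[0.5887, -0.2542], [0.6042, -0.261], [0.5995, -0.2713], [0.5839, -0.2646]]
blue [482 189  30  15 170] [495.3 198.7] [ 0.5449 -0.4039  0.0447] 0.0464
   box [[0.5578, -0.2655], [0.5667, -0.2621], [0.5702, -0.2858], [0.5613, -0.2895]]
yellow [196 178  19  14 248] [204.8 184.5] [ 0.4524 -0.0438  0.0609] 0.0629
   box [[0.4574, -0.0317], [0.4642, -0.0525], [0.4482, -0.057], [0.4413, -0.0359]]
green [159 178  19  13 228] [168.2 184. ] [ 0.4389 -0.0012  0.0612] 0.0628
   box [[0.4435, 0.0111], [0.4503, -0.0097], [0.4353, -0.0134], [0.4284, 0.0076]]
red [493 110  18  41 158] [502.7 130.5] [ 0.6234 -0.3578  0.0591] 0.0607
   box [[0.5999, -0.3567], [0.6468, -0.3484], [0.6468, -0.3547], [0.5998, -0.3632]]
red [473 154  39  60 485] [488.1 191.3] [ 0.5428 -0.3729  0.0589] 0.0603
   box [[0.5267, -0.3708], [0.5932, -0.3435], [0.6019, -0.3899], [0.5356, -0.4199]]
red [122 176  20  15 234] [131.5 183.1] [0.4265 0.0419 0.061 ] 0.0627
   box [[0.4156, 0.052], [0.4325, 0.0541], [0.4382, 0.0313], [0.4213, 0.0288]]
```

View pics/w1.png

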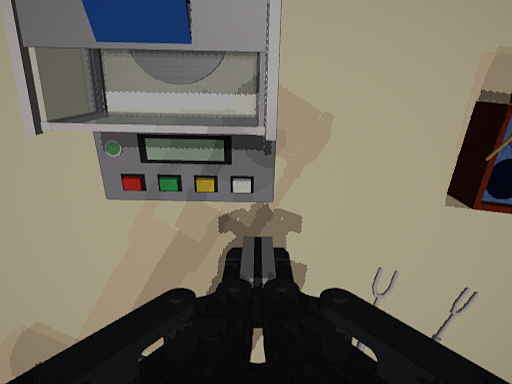

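>>> {"name": "drive_tool", "arguments": {"claw": [0, 0, 0, 0], "slide": [[0.06, 0.06, 0], [0.12, 0.12, 0], [0.18, 0.16, 0], [0.18, 0.16, 0]], "yaw": [-0.006, -0.006, -0.006, -0.006]}}

```text
time: 1.82
tool_pos: [0.6077, -0.0097, 0.4826]
tcp_rot: [-3.104, -0.471, -0.001]
wrist_force: [1.1, -0.5, 0.3]
width: -0.004
grip_force: 0.0
```

```bash
python3 m.py w2
```

```text
[ 0.6059 -0.0114  0.4827] [-3.105 -0.47   0.004] [0.684 0.013 0.451]
blue [ 166  156   92   36 3136] [212.7 173.3] [0.6057 0.0262 0.1946] 0.2018
   box [[0.5829, 0.0572], [0.6104, 0.0632], [0.6308, -0.0028], [0.6041, -0.011]]
green [206 262  14  12 130] [211.4 266.7] [0.4408 0.0018 0.061 ] 0.0628
   box [[0.4454, 0.0106], [0.4504, -0.0057], [0.4344, -0.0101], [0.4293, 0.0065]]
red [496 244  16  43 241] [505.  270.1] [ 0.5481 -0.3722  0.0587] 0.0603
   box [[0.5819, -0.3396], [0.5877, -0.358], [0.532, -0.3906], [0.526, -0.3713]]
red [171 261  18  13 209] [179.7 267. ] [0.427  0.0421 0.0607] 0.0626
   box [[0.4331, 0.0549], [0.4398, 0.0336], [0.4222, 0.0294], [0.4154, 0.051]]
```

View pics/w2.png

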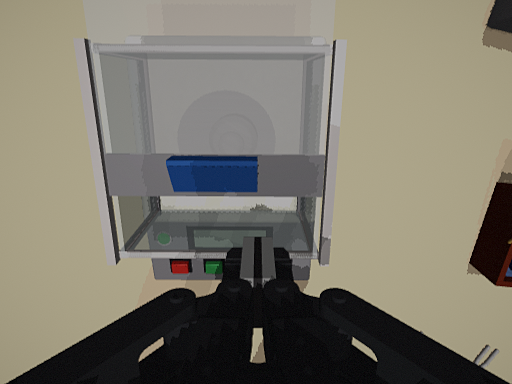

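The catch is at pixels (213,173), with its rear top edge near world (0.617, 0.029, 0.202), so the cover is about 60 mm open. The weight sits under the glass. I'll move behind the catch and lower the tips.

>>> {"name": "drive_tool", "arguments": {"claw": [0, 0, 0, 0, 0, 0, 0, 0], "slide": [[0.04, 0.05, 0], [0.07, 0.096, -0.02], [0.074, 0.096, -0.08], [0.074, 0.096, -0.14], [0.074, 0.096, -0.19], [0.074, 0.096, -0.22], [0.074, 0.096, -0.23], [0.074, 0.096, -0.23]], "yaw": [0, 0, 0, 0, 0, 0, 0, 0]}}

```text
time: 2.53
tool_pos: [0.6398, 0.0337, 0.3674]
tcp_rot: [-3.107, -0.463, 0.007]
wrist_force: [-0.0, 0.6, 0.1]
width: -0.004
grip_force: 0.0
```

```bash
python3 - <<'E'
from h import *
c=bot.read_camera("wrist");s=bot.read_state();print(s["tool_pos"],s["wrist_force"],bot.tip_reach)
cv2.imwrite("pics/w3.png",c["color"][...,::-1])
E
```

```text
[0.64058282 0.03388092 0.36937971] [0.15772962 0.28188754 0.39645365] 0.1734
```

View pics/w3.png

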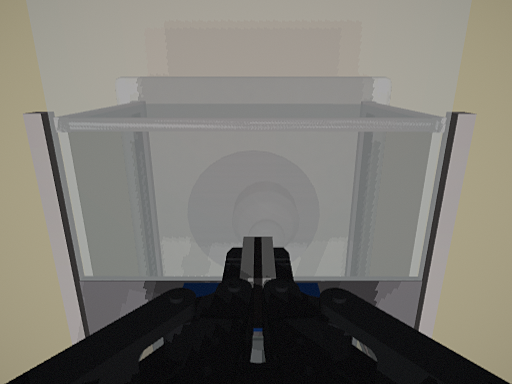

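The closed tips, at (258,255), stand behind the blue catch and are centred on it. I'll lower them 5 mm and push gently.

>>> {"name": "drive_tool", "arguments": {"claw": [0, 0, 0, 0, 0, 0, 0, 0], "slide": [[0, 0, -0.01], [0, 0, -0.01], [-0.01, -0.003, -0.01], [-0.02, -0.006, -0.01], [-0.03, -0.009, -0.01], [-0.04, -0.012, -0.01], [-0.05, -0.015, -0.01], [-0.06, -0.018, -0.01]], "yaw": [0, 0, 0, 0, 0, 0, 0, 0]}}

```text
time: 3.25
tool_pos: [0.6107, 0.0255, 0.3653]
tcp_rot: [3.107, 0.465, 0.002]
wrist_force: [1.2, 0.1, 0.9]
width: 0.001
grip_force: 0.7
```

>>> {"name": "drive_tool", "arguments": {"claw": [0, 0, 0, 0, 0, 0], "slide": [[-0.01, -0.003, 0], [-0.02, -0.006, 0], [-0.03, -0.009, 0], [-0.04, -0.012, 0], [-0.05, -0.015, 0], [-0.05, -0.015, 0]], "yaw": [0, 0, 0, 0, 0, 0]}}

```text
time: 3.75
tool_pos: [0.5849, 0.0179, 0.3643]
tcp_rot: [-3.107, -0.464, 0.003]
wrist_force: [-0.5, 0.3, 0.1]
width: -0.0
grip_force: 0.0
```

>>> {"name": "drive_tool", "arguments": {"claw": [0, 0, 0, 0, 0, 0, 0, 0], "slide": [[-0.006, -0.002, 0], [-0.01, -0.003, 0], [-0.014, -0.004, 0], [-0.018, -0.005, 0], [-0.02, -0.006, 0], [-0.022, -0.007, 0], [-0.022, -0.007, 0], [-0.022, -0.007, 0]], "yaw": [0, 0, 0, 0, 0, 0, 0, 0]}}

```text
time: 4.42
tool_pos: [0.5749, 0.0146, 0.3646]
tcp_rot: [3.107, 0.465, -0.001]
wrist_force: [0.6, -0.2, -0.3]
width: -0.0
grip_force: 0.0
```

>>> {"name": "drive_tool", "arguments": {"claw": [0, 0, 0, 0, 0], "slide": [[-0.002, -0.0006, 0], [-0.004, -0.0012, 0], [-0.006, -0.0018, 0], [-0.006, -0.0018, 0], [-0.006, -0.0018, 0]], "yaw": [0, 0, 0, 0, 0]}}

```text
time: 4.83
tool_pos: [0.572, 0.0137, 0.3646]
tcp_rot: [3.107, 0.465, -0.0]
wrist_force: [0.8, 0.2, -0.7]
width: 0.003
grip_force: 0.2
```

>>> {"name": "drive_tool", "arguments": {"claw": [0, 0, 0, 0, 0], "slide": [[-0.002, -0.0006, 0], [-0.004, -0.0012, 0], [-0.006, -0.0018, 0], [-0.006, -0.0018, 0], [-0.006, -0.0018, 0]], "yaw": [0, 0, 0, 0, 0]}}

```text
time: 5.25
tool_pos: [0.569, 0.0128, 0.3647]
tcp_rot: [3.107, 0.465, -0.0]
wrist_force: [1.3, 0.6, -0.3]
width: 0.0
grip_force: 0.4
```

```bash
python3 - <<'E'
from h import *
c=bot.read_camera("top");s=bot.read_state();print(s["tool_pos"],s["wrist_force"])
cv2.imwrite("pics/t3.png",cv2.resize(c["color"][60:240,160:340,::-1],None,fx=3,fy=3))
c=bot.read_camera("wrist")
cv2.imwrite("pics/w4.png",c["color"][...,::-1])
E
```

```text
[0.56901503 0.01285022 0.36467601] [-0.00495784  0.46744079  0.15208762]
```

View pics/w4.png

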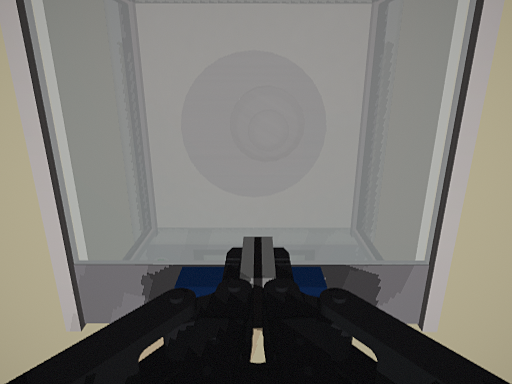

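The cover follows the fingers, with the catch at about (250,280), but there is no stop force yet, so I'll keep going.

>>> {"name": "drive_tool", "arguments": {"claw": [0, 0, 0, 0, 0], "slide": [[-0.002, -0.0006, 0], [-0.004, -0.0012, 0], [-0.006, -0.0018, 0], [-0.006, -0.0018, 0], [-0.006, -0.0018, 0]], "yaw": [0, 0, 0, 0, 0]}}

```text
time: 5.77
tool_pos: [0.5678, 0.0125, 0.3649]
tcp_rot: [-3.107, -0.464, -0.011]
wrist_force: [9.2, 1.9, -6.0]
width: -0.004
grip_force: 5.1
```

>>> {"name": "drive_tool", "arguments": {"claw": [0, 0, 0, 0, 0], "slide": [[-0.002, -0.0006, 0], [-0.004, -0.0012, 0], [-0.004, -0.0012, 0], [-0.004, -0.0012, 0], [-0.004, -0.0012, 0]], "yaw": [0, 0, 0, 0, 0]}}

```text
time: 6.18
tool_pos: [0.567, 0.0123, 0.3649]
tcp_rot: [-3.106, -0.464, -0.018]
wrist_force: [16.0, 5.2, -10.1]
width: -0.002
grip_force: 8.0
```

The force is now 16 N with no movement, so the cover has reached its stop. I'll back off, rise, and check the cover and key.

>>> {"name": "drive_tool", "arguments": {"claw": [0, 0, 0, 0, 0, 0, 0, 0], "slide": [[0.01, 0.003, 0], [0.03, 0.009, 0], [0.03, 0.009, 0.02], [0.03, 0.009, 0.08], [0.03, 0.009, 0.15], [0.03, 0.009, 0.2], [-0.03, -0.05, 0.22], [-0.08, -0.1, 0.22]], "yaw": [0, 0, 0, 0, 0, 0, 0, 0]}}

```text
time: 6.85
tool_pos: [0.5246, -0.0386, 0.4795]
tcp_rot: [3.104, 0.469, 0.009]
wrist_force: [-0.1, -1.4, -0.5]
width: -0.002
grip_force: 0.0
```

>>> {"name": "drive_tool", "arguments": {"claw": [0, 0, 0, 0, 0], "slide": [[-0.04, -0.04, 0], [-0.08, -0.08, 0], [-0.1, -0.08, 0], [-0.1, -0.08, 0], [-0.1, -0.08, 0]], "yaw": [0, 0, 0, 0, 0]}}

```text
time: 7.27
tool_pos: [0.4739, -0.0785, 0.4754]
tcp_rot: [-3.107, -0.463, -0.002]
wrist_force: [0.3, 0.3, -0.4]
width: 0.001
grip_force: 0.0
```

```bash
python3 m.py w5; python3 -c "
from h import *
print(bot.read_state()['q'].round(2))"
```

```text
[ 0.4744 -0.0782  0.4752] [-3.107e+00 -4.650e-01 -2.000e-03] [ 0.55  -0.056  0.444]
blue [ 111   37  109   48 4805] [167.3  60.1] [0.5442 0.0074 0.1944] 0.2017
   box [[0.5477, 0.0442], [0.5685, -0.0242], [0.5397, -0.0319], [0.518, 0.0394]]
yellow [214 154  19  15 281] [223.1 161. ] [ 0.4519 -0.0442  0.0609] 0.0628
   box [[0.457, -0.0321], [0.4631, -0.0521], [0.447, -0.0566], [0.4408, -0.0363]]
green [175 154  20  15 259] [184.6 161.3] [ 0.4384 -0.0013  0.061 ] 0.0627
   box [[0.4438, 0.0112], [0.4503, -0.0099], [0.434, -0.0139], [0.4274, 0.0075]]
red [137 154  20  15 267] [146.3 160.6] [0.4261 0.0417 0.061 ] 0.0628
   box [[0.431, 0.0534], [0.4374, 0.0323], [0.4209, 0.0289], [0.4144, 0.0502]]
red [505 160   7  22  91] [508.9 173.6] [ 0.5344 -0.3735  0.0592] 0.0604
   box [[0.549, -0.3586], [0.551, -0.3653], [0.5283, -0.3784], [0.5262, -0.3716]]
[-0.22 -0.15  1.91  0.    1.38  1.06]
```

View pics/w5.png

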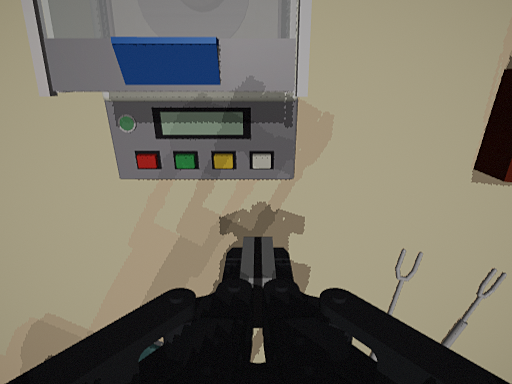

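The cover's front edge is level with the shield front and the catch face is at balance x ≈ -0.031, so it is shut. The yellow key is at (223,161), which gives (0.452, -0.044). I'll turn the tool half round so the camera side faces away from the cover, while centring over the key.

>>> {"name": "drive_tool", "arguments": {"claw": [0, 0, 0, 0, 0, 0, 0, 0], "slide": [[-0.01, 0.015, 0], [-0.02, 0.03, 0], [-0.03, 0.05, 0], [-0.045, 0.068, 0], [-0.045, 0.068, 0], [-0.045, 0.068, 0], [-0.045, 0.068, 0], [-0.045, 0.068, 0]], "yaw": [0.039, 0.078, 0.117, 0.156, 0.195, 0.234, 0.273, 0.312]}}

```text
time: 7.98
tool_pos: [0.4526, -0.0435, 0.4746]
tcp_rot: [-2.515, -1.882, -0.0]
wrist_force: [0.6, -0.6, -0.0]
width: -0.0
grip_force: 0.0
```

>>> {"name": "drive_tool", "arguments": {"claw": [0, 0, 0, 0, 0, 0, 0, 0], "slide": [[0, 0, 0], [0, 0, 0], [0, 0, 0], [0, 0, 0], [0, 0, 0], [0, 0, 0], [0, 0, 0], [0, 0, 0]], "yaw": [0.039, 0.078, 0.117, 0.156, 0.195, 0.234, 0.273, 0.312]}}

```text
time: 8.65
tool_pos: [0.4527, -0.0436, 0.4746]
tcp_rot: [-1.333, -2.844, -0.0]
wrist_force: [0.4, 0.0, 0.6]
width: -0.002
grip_force: 0.0
```

>>> {"name": "drive_tool", "arguments": {"claw": [0, 0, 0, 0, 0, 0, 0, 0], "slide": [[0, 0, 0], [0, 0, 0], [0, 0, 0], [0, 0, 0], [0, 0, 0], [0, 0, 0], [0, 0, 0], [0, 0, 0]], "yaw": [0.039, 0.078, 0.117, 0.156, 0.195, 0.234, 0.273, 0.312]}}

```text
time: 9.32
tool_pos: [0.4526, -0.0436, 0.4745]
tcp_rot: [0.163, -3.137, -0.001]
wrist_force: [-0.0, -0.6, 0.6]
width: 0.004
grip_force: 0.0
```

>>> {"name": "drive_tool", "arguments": {"claw": [0, 0, 0, 0, 0, 0, 0], "slide": [[0, 0, -0.05], [0, 0, -0.12], [0, 0, -0.19], [0, 0, -0.26], [0, 0, -0.32], [0, 0, -0.36], [0, 0, -0.36]], "yaw": [0.03, 0.06, 0.06, 0.06, 0.06, 0.06, 0.06]}}

```text
time: 9.9
tool_pos: [0.4498, -0.0433, 0.2894]
tcp_rot: [0.446, -3.1, -0.005]
wrist_force: [-2.1, -0.3, -0.1]
width: -0.003
grip_force: 0.0
```

>>> {"name": "drive_tool", "arguments": {"claw": [0, 0, 0, 0, 0, 0], "slide": [[0, 0, -0.03], [0, 0, -0.06], [0, 0, -0.08], [0, 0, -0.085], [0, 0, -0.085], [0, 0, -0.085]], "yaw": [0, 0, 0, 0, 0, 0]}}

```text
time: 10.4
tool_pos: [0.4523, -0.0445, 0.253]
tcp_rot: [-0.446, 3.109, -0.0]
wrist_force: [-0.4, -0.3, -0.1]
width: 0.0
grip_force: 0.0
```

```bash
python3 - <<'E'
from h import *
c=bot.read_camera("side");s=bot.read_state();print(s["tool_pos"],s["wrist_force"])
cv2.imwrite("pics/s6.png",cv2.resize(c["color"][110:260,170:370,::-1],None,fx=4,fy=4,interpolation=cv2.INTER_CUBIC))
E
```

```text
[ 0.45237146 -0.04457591  0.25325533] [ 0.10560261  0.19608201 -0.44114109]
```

View pics/s6.png

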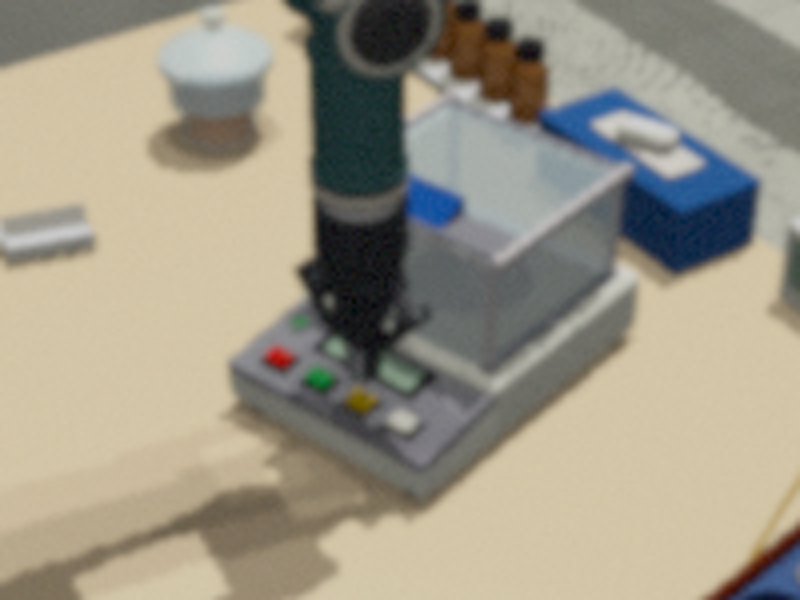

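The tips hover about 18 mm over the yellow key, which is at (360,400) in the crop. The cover and the other keys are clear, so I'll press slowly.

>>> {"name": "drive_tool", "arguments": {"claw": [0, 0, 0, 0, 0, 0], "slide": [[0, 0, -0.015], [0, 0, -0.025], [0, 0, -0.03], [0, 0, -0.032], [0, 0, -0.032], [0, 0, -0.032]], "yaw": [0, 0, 0, 0, 0, 0]}}

```text
time: 10.95
tool_pos: [0.4514, -0.0446, 0.2361]
tcp_rot: [0.445, -3.109, -0.0]
wrist_force: [-1.6, 0.0, 1.8]
width: 0.002
grip_force: 0.7
```

>>> {"name": "drive_tool", "arguments": {"claw": [0, 0, 0, 0, 0], "slide": [[0, 0, -0.002], [0, 0, -0.004], [0, 0, -0.006], [0, 0, -0.006], [0, 0, -0.006]], "yaw": [0, 0, 0, 0, 0]}}

```text
time: 11.37
tool_pos: [0.4517, -0.0446, 0.2333]
tcp_rot: [-0.445, 3.11, 0.0]
wrist_force: [-0.8, 0.4, 3.1]
width: -0.005
grip_force: 1.5
```

>>> {"name": "drive_tool", "arguments": {"claw": [0, 0, 0, 0, 0], "slide": [[0, 0, -0.002], [0, 0, -0.004], [0, 0, -0.004], [0, 0, -0.004], [0, 0, -0.004]], "yaw": [0, 0, 0, 0, 0]}}

```text
time: 11.78
tool_pos: [0.4519, -0.0446, 0.2322]
tcp_rot: [-0.445, 3.109, 0.0]
wrist_force: [-3.7, 2.1, 11.2]
width: 0.0
grip_force: 5.4
```

The key is fully down at about 11 N. Holding it there.

>>> {"name": "drive_tool", "arguments": {"claw": [0, 0, 0, 0, 0, 0, 0, 0], "slide": [[0, 0, 0], [0, 0, 0], [0, 0, 0], [0, 0, 0], [0, 0, 0], [0, 0, 0], [0, 0, 0], [0, 0, 0]], "yaw": [0, 0, 0, 0, 0, 0, 0, 0]}}

```text
time: 12.45
tool_pos: [0.4519, -0.0446, 0.2322]
tcp_rot: [-0.445, 3.109, 0.0]
wrist_force: [-4.4, 1.8, 10.7]
width: 0.0
grip_force: 5.4
```

>>> {"name": "drive_tool", "arguments": {"claw": [0, 0, 0, 0, 0, 0, 0, 0], "slide": [[0, 0, 0], [0, 0, 0], [0, 0, 0], [0, 0, 0], [0, 0, 0], [0, 0, 0], [0, 0, 0], [0, 0, 0]], "yaw": [0, 0, 0, 0, 0, 0, 0, 0]}}

```text
time: 13.12
tool_pos: [0.4519, -0.0445, 0.2322]
tcp_rot: [-0.445, 3.109, 0.0]
wrist_force: [-4.0, 1.9, 11.1]
width: -0.004
grip_force: 5.4
```

>>> {"name": "drive_tool", "arguments": {"claw": [0, 0, 0, 0, 0, 0, 0, 0], "slide": [[0, 0, 0], [0, 0, 0], [0, 0, 0], [0, 0, 0], [0, 0, 0], [0, 0, 0], [0, 0, 0], [0, 0, 0]], "yaw": [0, 0, 0, 0, 0, 0, 0, 0]}}

```text
time: 13.78
tool_pos: [0.4519, -0.0445, 0.2322]
tcp_rot: [-0.445, 3.109, 0.0]
wrist_force: [-3.7, 1.6, 10.6]
width: -0.0
grip_force: 5.4
```

>>> {"name": "drive_tool", "arguments": {"claw": [0, 0, 0, 0, 0, 0, 0, 0], "slide": [[0, 0, 0], [0, 0, 0], [0, 0, 0], [0, 0, 0], [0, 0, 0], [0, 0, 0], [0, 0, 0], [0, 0, 0]], "yaw": [0, 0, 0, 0, 0, 0, 0, 0]}}

```text
time: 14.45
tool_pos: [0.4519, -0.0446, 0.2322]
tcp_rot: [-0.445, 3.109, 0.0]
wrist_force: [-3.4, 2.0, 10.3]
width: 0.002
grip_force: 5.4
```

>>> {"name": "drive_tool", "arguments": {"claw": [0, 0, 0, 0, 0, 0, 0, 0], "slide": [[0, 0, 0.01], [0, 0, 0.03], [0, 0, 0.06], [0, 0, 0.12], [0, 0, 0.2], [0, 0, 0.26], [0, 0, 0.3], [0, 0, 0.3]], "yaw": [0, 0, 0, 0, 0, 0, 0, 0]}}

```text
time: 15.12
tool_pos: [0.4534, -0.045, 0.3872]
tcp_rot: [-0.444, 3.1, -0.005]
wrist_force: [1.3, -0.3, 0.3]
width: 0.006
grip_force: 0.0
```

>>> {"name": "drive_tool", "arguments": {"claw": [0, 0, 0, 0, 0, 0], "slide": [[0, -0.05, 0.02], [0, -0.1, 0.04], [0, -0.15, 0.04], [0, -0.2, 0.04], [0, -0.2, 0.04], [0, -0.2, 0.04]], "yaw": [0, 0, 0, 0, 0, 0]}}

```text
time: 15.62
tool_pos: [0.4512, -0.1455, 0.4002]
tcp_rot: [0.441, -3.109, -0.001]
wrist_force: [-0.6, 0.5, -0.2]
width: 0.001
grip_force: 0.0
```

```bash
python3 - <<'E'
from h import *
c=bot.read_camera("top");h=cv2.cvtColor(c["color"],cv2.COLOR_RGB2HSV);P=pts(c)
cv2.imwrite("pics/t7.png",cv2.resize(c["color"][80:280,80:440,::-1],None,fx=2,fy=2))
print(bot.read_state()["wrist_force"])
E
```

```text
[ 0.63485597  0.16753021 -0.15523762]
```

View pics/t7.png

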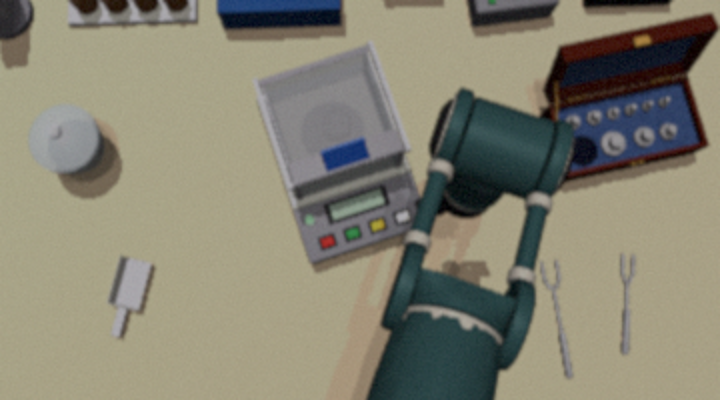

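The cover is shut, with the catch at (346,154). The keys are up, the jar, scoop and forks are where they were, and the arm is clear of everything.

```bash
python3 -c "
from workcell import bot
print(bot.finish_job())"
```

```text
the job is handed in; nothing more can be done
None
```

The job is handed in, though no verdict came back: I pushed the cover to its front stop (about 16 N), held the yellow key down about 2.7 s (about 11 N) and let it up, and the arm is clear; no other key, weight, case or loose item was visibly disturbed.

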